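# Open a tight keepsake box in the engraving vise

## Task

Swing the vise's cam lever until the jaws nip the base of the wooden keepsake box firmly (do not crush it), then draw its deep, tight lid straight up and off while the base stays down in the vise. Stand the lid gently on the middle of the grey felt mat, open side down, and leave the base nipped in the vise and everything else on the counter where it is.

Things in the scene. Friction and masses are not known exactly. Their poses are not given: they have to be found in the camera images.
- vise: Green cam-lever engraving vise, fixed to the counter, plate 140 x 255 mm. Origin on the counter under the middle of the jaw opening; z up. The jaws close along its y: the sliding jaw (-y side) moves to +y and pushes the box against the back jaw, which is bolted up to 9 mm nearer or farther from job to job. The bed under the box is 30 mm above the counter; the jaws rise 20 mm above the bed.
- jaw: Sliding jaw of the vise with its thick springy rubber face (16 N per mm). It moves 14 mm along vise +y per rad of lever; its origin coincides with the vise's origin when the lever is at 0.
- lever (a joint): Vise cam lever about a vertical pin, rad: 0 open to 1.8; grows counter-clockwise from above (knob swings away from the robot), closing the jaw. It drags 6 to 9 N at the knob and stays where left. It bites between 0.8 and 1.5 rad; past that the knob push climbs: 4 to 6 N above the free drag is a good firm nip (30 to 60 N at the jaw), 10 N above it crushes the wood (100 N).
- knob (a point): Middle of the grip of the lever's black upright knob, 23 mm across and 50 mm tall (25 mm of it above this point and 25 mm below), 84 mm above the counter. It rides on a circle of 105 mm radius about the pin; the lever bar ends 26 mm below this point.
- pin (a point): Point on the lever's vertical pin axis, at the knob's middle height; 125 mm from the vise's origin along vise -y.
- box: Base of the keepsake box, pale wood, 96 (x) x 48 (y) x 92 mm high, open top, 4 mm walls, about 0.3 kg. Origin at the centre of its underside. It stands loose between the open jaws, y across the jaws. Its lowest 26 mm show below the lid.
- box_rim (a point): Centre of the base's open rim, 92 mm above its underside.
- lid_center (a point): Centre (half-way up) of the dark wooden lid with light inlay line and heart, 106 (x) x 58 (y) x 70 mm high, 0.13 kg, z up. It sleeves 66 mm down over the base with 1.5 mm play each side; cork tabs 10 mm above its lower edge drag on the base with 14 to 20 N over nearly all the 66 mm draw, so an unclamped base comes up with it. Grip it across y near the top.
- lid: The same lid; origin at the centre of its open lower edge, 35 mm below lid_center, same axes.
- mat: Grey felt mat with two white lines, fixed, 180 (x) x 150 (y) x 4 mm thick; origin at the centre of its underside. Clear; for the lid.
- mug_white: White mug, 82 mm across, 95 mm tall, loose bystander; origin under its centre.
- mug_black: Black mug, 82 mm across, 95 mm tall, loose bystander; origin under its centre.
- spare_box: Another keepsake box with a white lid and red band, 106 x 58 x 96 mm, loose bystander; origin under its centre.
- frame: Wooden picture frame lying flat, 130 x 180 x 16 mm, loose bystander; origin under its centre.
- driver: Screwdriver lying on the counter, loose bystander.
- brush: Dusting brush lying on the counter, loose bystander.
- blanks: Block of aluminium name-plate blanks, 90 x 60 x 30 mm, loose bystander; origin under its centre.
Mind the look-alikes: they are no part of the job. What is shaped like the lid but green or turquoise is not meant.

How it is judged:
On the way, in this order (a step that is already met when the one before it is completed fails the run):
1. the jaws hold the base (more than 22 N at the sliding jaw) with the lid still fully on (contact force between jaw and box above 22 N and z of lid in the frame of box below 0.032 m), for 0.3 s.
2. the lid is drawn clear off the base, upright, while the base stays nipped and down on the vise bed (z of lid in the frame of box above 0.093 m and angle between lid's own z axis and vertical below 0.25 rad and z of box in the frame of vise below 0.034 m and contact force between jaw and box above 18 N), for 0.1 s.
At the end, for the whole second after the job is handed in: The lid stands at rest, open side down, on the felt mat with its centre within 45 mm of the mat's centre along each mat edge; the base stands upright on the vise bed (within 4 mm), still nipped with more than 18 N at the sliding jaw (x of lid in the frame of mat between -0.045 and 0.045 m and y of lid in the frame of mat between -0.045 and 0.045 m and z of lid in the frame of mat below 0.009 m and angle between lid's own z axis and vertical below 0.1 rad and linear speed of lid below 0.02 m/s and z of box in the frame of vise below 0.034 m and angle between box's own z axis and vertical below 0.06 rad and contact force between jaw and box above 18 N); the robot touches nothing.
It fails at once if the base is pulled up off the vise bed by more than 8 mm or tipped by more than 0.12 rad (z of box in the frame of vise above 0.038 m or angle between box's own z axis and vertical above 0.12 rad).
It fails at once if the base is crushed: more than 100 N between the sliding jaw and the base (contact force between jaw and box above 100 N).
It fails at once if the lid is dropped (falls faster than 0.6 m/s out of the fingers) or pressed on the mat with more than 70 N ((linear speed of lid above 0.6 m/s and contact force between the fingers and lid below 0.1 N) or contact force between lid and mat above 70 N).
It fails at once if a bystander is moved by more than 30 mm (distance of any of mug_white, mug_black, spare_box, frame, driver, brush, blanks from where it was at the start of the episode above 0.03 m).
It also fails if it takes over 72 s, if anything falls off the work surface, if the arm or the gripper's body presses on something with over 40 N, if the wrist force passes 120 N, or if a joint passes its speed limit or range.

## Robot

A 6-joint arm with a two-finger parallel gripper is mounted at the origin on the work surface. World frame = base frame: x ahead of the robot, y to its left, z up, the work surface at z = 0. Lengths are in m, angles in rad, forces in N, time in s.
With the tool pointing down it reaches from about 0.35 to 0.975 m from the base axis. Payload 7.1 kg.
Tool frame: the origin (TCP) lies midway between the tips of the shut fingers; the grasp point (between the pads) lies 19 mm behind it; z points along the fingers, y is the direction in which the jaws open and shut (so a half turn about z gives the same grasp; the last joint's range is limited). The gripper opens to 88 mm and grips with 3 to 60 N. Pads are 20 mm wide; open, the fingers measure 115 mm over their backs; the gripper's body (75 mm by 178 mm) begins 61 mm behind the grasp point.
Start: joints at [-1.313, 0.423, 1.63, -0, 1.089, -0.019], TCP at [0.171, -0.601, 0.223] pointing down, gripper open.
Joint ranges: [-3, 3], [-0.9, 2.11], [0.09, 2.58], [-1.31, 4.45], [0.11, 2.69], [-2.54, 2.54]. Speed limits (rad/s): [2.39, 2.39, 3.01, 3.14, 3.14, 3.14].

## Interface

Orientations are given as a rotation vector (axis times angle).
In Python, from cell import r, read_camera gives the robot as it stands. The module is installed in compiled form; this text tells all that it offers.
- The arm moves only by the shell command python3 -m crank 'ROWS' [FORCE]. ROWS is JSON, a list of rows, each a list of 7 numbers: the shift along the tool's x, y, z in mm, then the turn, a rotation vector about the tool's x, y, z in rad, then the closure, from -1 (fully open) to 1 (shut). A call has 1 to 12 rows; each row shifts and turns the commanded pose from where the row before left it, along the tool's axes as they then stand; what a row does not reach is not made up. A row lasts 1/8 s, in which the tool goes at most 62.5 mm and 10.7 degrees, less where a joint would pass 70% of its speed; a pose out of reach is approached as far as the arm can. A call with a gripper value outside its range is refused whole. The fingers move at their own pace and stop on an object; FORCE is the grip in N (left out, the last holds). Time passes only in rows, so rows that do not move let the fingers close. It gives the time, the measured TCP pose, the force and the opening at its end, in the units of the state.
- r.read_state(): the state, without advancing time (a new reading comes with each control period).
- read_camera(name): name is "scene" or "top" or "wrist"; returns a dict with "color" (400x640x3 uint8, blue, green, red), "depth" (400x640 float32, m along the optical axis (not along the pixel's ray), 0 where there is no reading), "camera_matrix" (3x3 intrinsics, pixels), "pose" (4x4, takes a point from camera to world coordinates); the wrist camera has in their place "mount" (4x4, takes a point from camera to tool coordinates, whose origin is the TCP and whose axes are the flange's). Camera axes: x right, y down, z forward; pixel columns grow to the right and rows downward; lengths in m; the calibration is good to about 2 mm. A picture is of the moment at which its call begins: read the wrist's pose just before it.
- r.hand_in(): hands the job in, once; it reports no verdict.
The state is a dict: "clock": time; "qpos": joint angles; "qd": joint speeds; "tau": joint torques, N m; "tool_pos": TCP position; "tcp_rot": TCP orientation; "wrist_force": force on the tool from outside, world axes, zero at the start; "moment": the same for the moment, N m; "grip_width": finger opening in m.
Only numpy, scipy, OpenCV 4.12 (cv2) and the standard library are available. Lean on these libraries where they do the work, as an engineer would, in place of code of your own. Each camera call takes 0.05 s, during which the arm holds its last target.

## Working session

There is one attempt and no reset: what is moved stays moved. The work goes in short steps, Python scripts to look and compute and a shell command to move; the robot and the scene stay as the last step left them, time stands still between calls to the robot, and variables do not carry over. Pictures are saved under pics/ and viewed, and the job is handed in when it is done.

```bash
mkdir -p pics; ls; cat > h.py <<'E'
import numpy as np, cv2
from cell import r, read_camera
from scipy.spatial.transform import Rotation as R
def pts(c,pose):
    d=c["depth"];K=c["camera_matrix"]
    v,u=np.mgrid[:d.shape[0],:d.shape[1]]
    p=np.stack([(u-K[0,2])/K[0,0]*d,(v-K[1,2])/K[1,1]*d,d],-1)
    return p@pose[:3,:3].T+pose[:3,3]
E
python3 - <<'E'
from h import *
s=r.read_state();print({k:np.round(v,3).tolist() for k,v in s.items()})
for n in("scene","top","wrist"):
    c=read_camera(n);cv2.imwrite(f"pics/{n}0.png",c["color"])
    print(n,c["camera_matrix"].tolist(),np.round(c.get("pose",c.get("mount")),3).tolist())
E
```

```text
pics
{'clock': 0.0, 'qpos': [-1.313, 0.424, 1.631, -0.0, 1.089, -0.019], 'qd': [-0.001, -0.002, 0.0, -0.0, 0.0, -0.002], 'tau': [0.001, -54.462, -27.366, 0.064, 0.023, -0.0], 'tool_pos': [0.171, -0.601, 0.222], 'tcp_rot': [-3.11, -0.433, 0.0], 'wrist_force': [0.543, -0.709, -0.149], 'moment': [0.036, 0.022, -0.022], 'grip_width': 0.088}
scene [[484.55121702389346, 0.0, 324.89280106371126], [0.0, 484.55121702389346, 201.59728510735044], [0.0, 0.0, 1.0]] [[-0.358, 0.516, -0.778, 1.431], [0.934, 0.207, -0.292, 0.305], [0.011, -0.831, -0.556, 0.749], [0.0, 0.0, 0.0, 1.0]]
top [[451.900429353386, 0.0, 319.54357170587343], [0.0, 451.900429353386, 199.92938339629075], [0.0, 0.0, 1.0]] [[0.014, -0.991, 0.131, 0.318], [-1.0, -0.017, -0.023, -0.036], [0.025, -0.131, -0.991, 1.398], [0.0, 0.0, 0.0, 1.0]]
wrist [[317.95020454051513, 0.0, 321.0727666132601], [0.0, 317.95020454051513, 202.43491656649982], [0.0, 0.0, 1.0]] [[-0.0, -0.961, -0.276, 0.076], [1.0, 0.0, -0.0, -0.0], [0.001, -0.276, 0.961, -0.162], [0.0, 0.0, 0.0, 1.0]]
```

View pics/scene0.png

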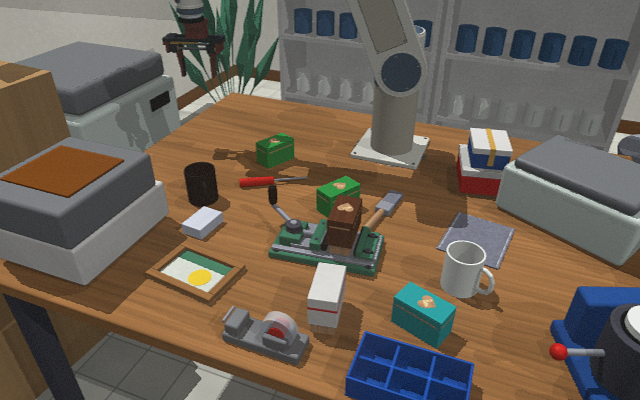

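View pics/top0.png

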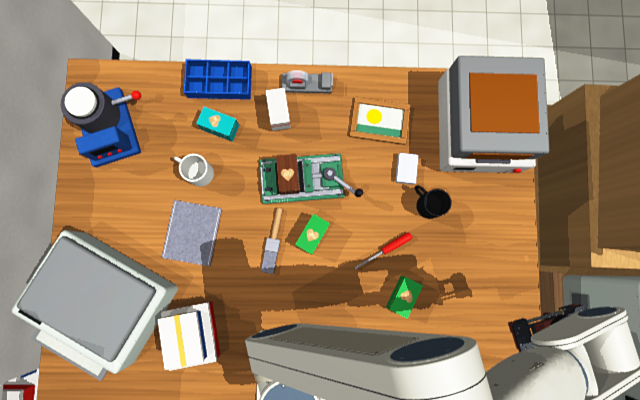

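The brown lid with heart sits on the vise at top (288,173). Look-alikes are green (312,233), green (405,296), turquoise (216,122) and the white/red spare (277,108). The knob is at (358,192) and the mat at (191,233). The brown one in the vise matches the description, so I'll check it in a crop and measure.

```bash
python3 - <<'E'
from h import *
c=read_camera("top");P=pts(c,c["pose"]);np.save("Ptop.npy",P)
I=c["color"];crop=I[135:215,240:380];cv2.imwrite("pics/crop1.png",cv2.resize(crop,None,fx=5,fy=5,interpolation=cv2.INTER_CUBIC))
for n,(u,v) in dict(lid=(288,173),knob=(359,192),pin=(328,174),mat=(191,233)).items(): print(n,P[v,u].round(4))
# lid top
Z=P[...,2];m=np.zeros(Z.shape,bool);m[140:215,250:320]=1;m&=(Z>.105)
print(m.sum(),Z[m].min(),np.median(Z[m]),Z[m].max())
m&=Z>np.median(Z[m])-.008
q=P[m][:,:2].astype(np.float32);print("lid",q.mean(0),cv2.minAreaRect(q), np.median(Z[m]))
# vise plate
hsv=cv2.cvtColor(I,cv2.COLOR_BGR2HSV)
b=I.astype(int)
mm=np.zeros(Z.shape,bool);mm[140:215,250:370]=1;mm&=(Z>.008)&(Z<.03)
q=P[mm][:,:2].astype(np.float32);print("plate",cv2.minAreaRect(q))
mm=np.zeros(Z.shape,bool);mm[175:205,340:375]=1;mm&=(Z>.08)
print("knob",mm.sum(),P[mm].mean(0),P[mm].max(0))
mm=np.zeros(Z.shape,bool);mm[190:275,150:232]=1;mm&=(hsv[...,1]<70)&(Z<.03)&(Z>-.01)
k=cv2.morphologyEx(mm.astype(np.uint8),cv2.MORPH_OPEN,np.ones((7,7)))
n,l,st,_=cv2.connectedComponentsWithStats(k);i=1+st[1:,4].argmax()
q=P[l==i][:,:2].astype(np.float32);print("mat",st[i],cv2.minAreaRect(q),q.mean(0))
E
```

```text
lid [0.5628 0.026  0.1251]
knob [ 0.5142 -0.1796  0.107 ]
pin [ 0.5736 -0.0909  0.0646]
mat [0.3938 0.324  0.0037]
789 0.10823031934200511 0.12609821795498655 1.397694105110118
lid [0.5566253  0.02643263] ((0.4663954973220825, 0.0151553675532341), (0.30818212032318115, 0.06086068972945213), 7.816647529602051) 0.12613994343493273
plate ((0.5667797327041626, -0.033524468541145325), (0.33014217019081116, 0.2335110306739807), 87.0064697265625)
knob 58 [ 0.50873069 -0.17363353  0.14757337] [ 0.52706702 -0.03594914  1.39769411]
mat [ 163  201   58   64 2857] ((0.3954123258590698, 0.3231484293937683), (0.1519157588481903, 0.18112261593341827), 80.67044067382812) [0.3951445 0.3226112]
```

View pics/crop1.png

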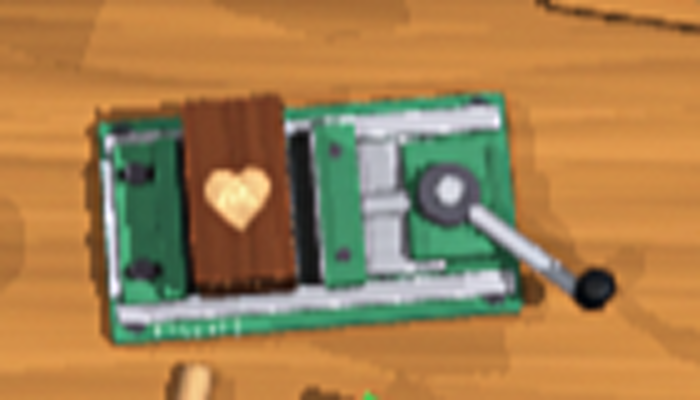

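The crop confirms the brown lid with heart between the vise jaws, lever at right with its black knob at crop (595,288). I'll redo the fits without the invalid depth pixels.

```bash
python3 - <<'E'
from h import *
c=read_camera("top");P=pts(c,c["pose"]);Z=P[...,2];I=c["color"]
def reg(v0,v1,u0,u1,lo,hi):
    m=np.zeros(Z.shape,bool);m[v0:v1,u0:u1]=1;return m&(Z>lo)&(Z<hi)&(c["depth"]>0)
def rect(q):
    (cx,cy),(w,h),a=cv2.minAreaRect(q[:,:2].astype(np.float32)); return np.round([cx,cy,w,h,a],4)
m=reg(140,215,250,320,.119,.135);print("lid",m.sum(),np.median(Z[m]),rect(P[m]),P[m].mean(0))
for lo,hi in((.004,.016),(.004,.03),(.004,.1)):
    m=reg(140,215,250,350,lo,hi);print("plate",lo,hi,m.sum(),rect(P[m]))
print("z hist",np.histogram(Z[reg(140,215,250,350,.003,.2)],bins=np.arange(0,.14,.005))[0])
m=reg(175,205,340,375,.09,.13);print("knob",m.sum(),P[m].mean(0),P[m].min(0),P[m].max(0))
m=reg(160,190,315,342,.055,.08);print("pin",m.sum(),P[m].mean(0),np.median(P[m],0))
m=reg(140,215,300,330,.045,.055);print("jaw",m.sum(),rect(P[m]))
m=reg(140,215,250,282,.045,.055);print("back",m.sum(),rect(P[m]))
# also scene camera
c=read_camera("scene");P=pts(c,c["pose"]);Z=P[...,2]
cv2.imwrite("pics/crop2.png",cv2.resize(c["color"][170:290,240:410],None,fx=4.5,fy=4.5,interpolation=cv2.INTER_CUBIC))
m=reg(185,260,320,370,.12,.135);print("lidS",m.sum(),rect(P[m]),P[m].mean(0))
m=reg(180,210,262,285,.065,.13);print("knobS",m.sum(),P[m].mean(0),P[m].min(0),P[m].max(0))
E
```

```text
lid 741 0.1260919221530965 [0.5662 0.0288 0.1076 0.0578 5.6668] [0.56536426 0.02880479 0.1259952 ]
plate 0.004 0.016 566 [ 0.575  -0.0047  0.2358  0.3112  1.1738]
plate 0.004 0.03 1730 [ 0.5748 -0.0049  0.2364  0.3112  1.3603]
plate 0.004 0.1 3338 [ 0.5717 -0.0047  0.2422  0.3112  1.1738]
z hist [405 174 140 469 477 301 174 214 259 396 305 128  81  16  12   5   5   3
   4   6   6   6   9  12 246 442  48   0]
knob 52 [ 0.51606243 -0.17878642  0.10483205] [ 0.50631891 -0.18904851  0.09461637] [ 0.52634329 -0.1690245   0.11302053]
pin 152 [ 0.57449427 -0.10087794  0.06027671] [ 0.57472229 -0.09986719  0.06001165]
jaw 436 [ 0.573  -0.0506  0.0993  0.0886  0.6229]
back 187 [0.5602 0.082  0.0977 0.0406 6.307 ]
lidS 737 [0.5687 0.0289 0.1099 0.0587 5.2323] [0.57330168 0.03017742 0.12519637]
knobS 145 [ 0.52483608 -0.17698829  0.0893291 ] [ 0.51035492 -0.18926455  0.06519335] [ 0.532584   -0.16713203  0.10937613]
```

View pics/crop2.png

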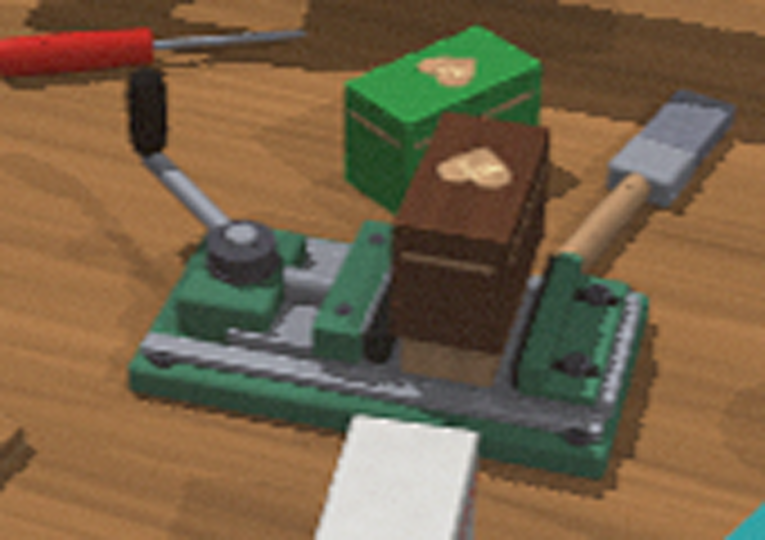

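```bash
cat >> h.py <<'E'
def to(x,y,z,head_deg=None):
    s=r.read_state();M=R.from_rotvec(s["tcp_rot"]).as_matrix();p=np.array(s["tool_pos"])
    h=np.degrees(np.arctan2(M[1,0],M[0,0]))
    print("pos",p.round(4),"head",h.round(2),"tilt",np.degrees(np.arccos(-M[2,2])).round(2),"F",np.round(s["wrist_force"],2),"w",round(s["grip_width"],4),"t",s["clock"])
    d=M.T@(np.array([x,y,z])-p)*1000
    print("tool shift mm",d.round(1))
    if head_deg is not None: print("tool z turn",round(-np.radians((head_deg-h+180)%360-180),3))
E
python3 -m crank '[[44.5,-31.1,0,0,0,0,-1],[44.5,-31.1,0,0,0,0,-1],[44.5,-31.1,0,0,0,0,-1],[44.5,-31.1,0,0,0,0,-1],[44.5,-31.1,0,0,0,0,-1],[44.5,-31.1,0,0,0,0,-1],[44.5,-31.1,0,0,0,0,-1],[44.5,-31.1,0,0,0,0,-1],[44.5,-31.1,0,0,0,0,-1],[44.5,-31.1,0,0,0,0,-1]]'
python3 -m crank '[[0,0,0,0,0,-0.166,-1],[0,0,0,0,0,-0.166,-1],[0,0,0,0,0,-0.166,-1],[0,0,0,0,0,-0.165,-1],[0,0,0,0,0,0,-1],[0,0,0,0,0,0,-1]]'
python3 - <<'E'
from h import *
to(.514,-.180,.067,54)
s=r.read_state();c=read_camera("wrist");cv2.imwrite("pics/w1.png",c["color"])
T=np.eye(4);T[:3,:3]=R.from_rotvec(s["tcp_rot"]).as_matrix();T[:3,3]=s["tool_pos"]
P=pts(c,T@c["mount"]);np.save("Pw.npy",P)
m=(P[...,2]>.10)&(P[...,2]<.13)&(c["depth"]>0)&(np.linalg.norm(P[...,:2]-[.514,-.18],axis=-1)<.03)
print(m.sum(),P[m].mean(0),P[m].min(0),P[m].max(0))
E
```

```text
clock: 1.55
tool_pos: [0.5149, -0.1789, 0.2229]
tcp_rot: [3.111, 0.434, 0.001]
wrist_force: [-0.0, 0.2, 1.2]
grip_width: 0.0878
clock: 2.3
tool_pos: [0.5139, -0.1804, 0.2227]
tcp_rot: [2.803, 1.418, 0.0]
wrist_force: [0.1, 0.2, -0.2]
grip_width: 0.0878
pos [ 0.5139 -0.1804  0.2227] head 53.66 tilt 0.0 F [ 0.12  0.16 -0.21] w 0.0878 t 2.3
tool shift mm [  0.4  -0.2 155.7]
tool z turn -0.006
441 [ 0.51855748 -0.17760828  0.10582264] [ 0.50713763 -0.1899762   0.10002933] [ 0.5286655  -0.16770882  0.10958186]
```

View pics/w1.png

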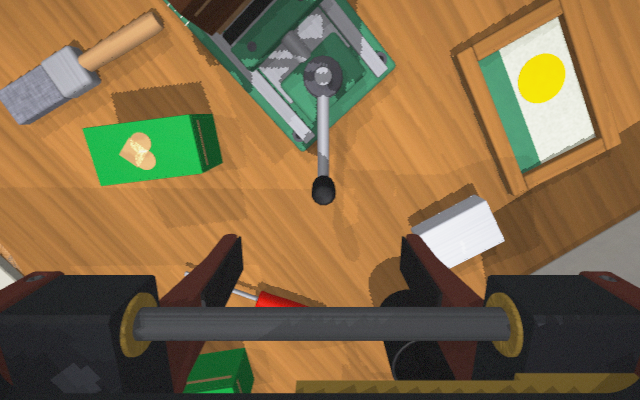

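The wrist view shows the knob at (323,190), centred between the fingers, and the pin at (322,77) straight along the lever. The heading is right.

```bash
python3 - <<'E'
from h import *
P=np.load("Pw.npy");Z=P[...,2]
m=(Z>.1065)&(Z<.13)&(np.linalg.norm(P[...,:2]-[.514,-.18],axis=-1)<.03)
q=P[m];print("knob",len(q),(q.min(0)+q.max(0))/2)
for v in(70,75,77,80): print(P[v,322].round(4))
m=np.zeros(Z.shape,bool);m[50:105,295:350]=1;m&=(Z>.057)&(Z<.075);q=P[m];print("hub",len(q),(q.min(0)+q.max(0))/2,np.median(q,0))
to(.517,-.179,.067,54)
E
```

```text
knob 229 [ 0.5175946  -0.17919763  0.10804182]
[ 0.5816 -0.0895  0.064 ]
[ 0.579  -0.0931  0.0648]
[ 0.578  -0.0944  0.0643]
[ 0.5763 -0.0966  0.0653]
hub 1355 [ 0.57917699 -0.09651757  0.0614577 ] [ 0.57855745 -0.09503597  0.05994058]
pos [ 0.5139 -0.1805  0.2227] head 53.7 tilt 0.0 F [ 0.93 -0.72 -0.34] w 0.0874 t 2.35
tool shift mm [  3.    1.6 155.7]
tool z turn -0.005
```

```bash
python3 -m crank '[[3,1.6,45,0,0,0,-1],[0,0,45,0,0,0,-1],[0,0,35,0,0,0,-1],[0,0,20,0,0,0,-1],[0,0,10,0,0,0,-1],[0,0,0,0,0,0,-1]]'
python3 -m crank '[[0,0,0,0,0,0,0.6],[0,0,0,0,0,0,0.6],[0,0,0,0,0,0,0.6],[0,0,0,0,0,0,0.6],[0,0,0,0,0,0,0.6]]' 12
```

```text
clock: 3.1
tool_pos: [0.5168, -0.1789, 0.0674]
tcp_rot: [-2.801, -1.421, 0.001]
wrist_force: [0.4, -0.5, -0.4]
grip_width: 0.0881
clock: 3.72
tool_pos: [0.517, -0.1789, 0.0678]
tcp_rot: [2.801, 1.422, 0.0]
wrist_force: [-0.3, -0.0, -0.3]
grip_width: 0.0413
```

```bash
python3 -m crank '[[0,0,0,0,0,0,0.8],[0,0,0,0,0,0,0.8],[0,0,0,0,0,0,0.8],[0,0,0,0,0,0,0.8]]' 12
```

```text
clock: 4.22
tool_pos: [0.5171, -0.1791, 0.0677]
tcp_rot: [2.801, 1.422, 0.0]
wrist_force: [0.8, -1.9, -0.8]
grip_width: 0.023
```

```bash
python3 -m crank '[[0.5,10.5,0,0,0,-0.1,0.8],[0.5,10.5,0,0,0,-0.1,0.8],[0.5,10.5,0,0,0,-0.1,0.8]]'
cat >> h.py <<'E'
PIN=np.array([.579,-.095])
def lev():
    s=r.read_state();M=R.from_rotvec(s["tcp_rot"]).as_matrix()
    d=np.array(s["tool_pos"])[:2]-PIN;a=np.arctan2(d[1],d[0]);h=np.arctan2(M[1,0],M[0,0])
    F=M.T@np.array(s["wrist_force"])
    print("t",s["clock"],"lever deg moved",round(np.degrees(a)+126.2,2),"r",round(np.linalg.norm(d),4),"tool head+180-",round((np.degrees(h-a)-180+180)%360-180,2),"Ftool x y z",F.round(2),"w",round(s["grip_width"],4))
E
python3 -c "from h import *;lev()"
```

```text
clock: 4.6
tool_pos: [0.5424, -0.1924, 0.0675]
tcp_rot: [-2.55, -1.826, 0.005]
wrist_force: [-7.6, 4.6, 8.2]
grip_width: 0.0226
t 4.6 lever deg moved 15.58 r 0.1041 tool head+180- 1.83 Ftool x y z [ 1.92 -8.77 -8.16] w 0.0226
```

```bash
python3 -m crank '[[0.3,8.4,0,0,0,-0.08,0.8],[0.3,8.4,0,0,0,-0.08,0.8],[0.3,8.4,0,0,0,-0.08,0.8]]'
python3 -c "from h import *;lev()"
python3 -m crank '[[0.13,5.25,0,0,0,-0.05,0.8],[0.13,5.25,0,0,0,-0.05,0.8]]'
python3 -c "from h import *;lev()"
python3 -m crank '[[0.13,5.25,0,0,0,-0.05,0.8],[0.13,5.25,0,0,0,-0.05,0.8]]'
python3 -c "from h import *;lev()"
```

```text
clock: 4.97
tool_pos: [0.5668, -0.1983, 0.0675]
tcp_rot: [-2.314, -2.118, 0.005]
wrist_force: [-9.4, 0.6, 7.8]
grip_width: 0.0226
t 4.975 lever deg moved 29.48 r 0.104 tool head+180- 1.65 Ftool x y z [-0.2  -9.51 -7.71] w 0.0226
clock: 5.22
tool_pos: [0.5773, -0.199, 0.0675]
tcp_rot: [-2.206, -2.23, 0.005]
wrist_force: [-8.8, -1.1, 7.4]
grip_width: 0.0226
t 5.225 lever deg moved 35.26 r 0.104 tool head+180- 1.55 Ftool x y z [-1.01 -8.84 -7.35] w 0.0226
clock: 5.48
tool_pos: [0.5878, -0.1986, 0.0675]
tcp_rot: [-2.092, -2.338, 0.005]
wrist_force: [-8.2, -2.1, 6.9]
grip_width: 0.0231
t 5.475 lever deg moved 41.05 r 0.104 tool head+180- 1.49 Ftool x y z [-1.13 -8.39 -6.86] w 0.0231
```

```bash
python3 -m crank '[[0.13,5.25,0,0,0,-0.05,0.8],[0.13,5.25,0,0,0,-0.05,0.8]]' >/dev/null
python3 -c "from h import *;lev()"
python3 -m crank '[[0.13,5.25,0,0,0,-0.05,0.8]]' >/dev/null
python3 -c "from h import *;lev()"
python3 -m crank '[[0.13,5.25,0,0,0,-0.05,0.8]]' >/dev/null
python3 -c "from h import *;lev()"
python3 -m crank '[[0.13,5.25,0,0,0,-0.05,0.8]]' >/dev/null
python3 -c "from h import *;lev()"
```

```text
t 5.725 lever deg moved 46.86 r 0.104 tool head+180- 1.42 Ftool x y z [-0.71 -8.65 -5.99] w 0.0226
t 5.85 lever deg moved 49.75 r 0.1039 tool head+180- 1.39 Ftool x y z [-1.85 -8.57 -6.  ] w 0.0227
t 5.975 lever deg moved 52.67 r 0.1039 tool head+180- 1.34 Ftool x y z [-0.78 -9.35 -5.75] w 0.0232
t 6.1 lever deg moved 55.56 r 0.104 tool head+180- 1.31 Ftool x y z [-0.23 -8.98 -5.47] w 0.0223
```

Free drag is about 8.7 N, and there is no bite up to 0.97 rad.

```bash
python3 -m crank '[[0.13,5.25,0,0,0,-0.05,0.8]]' >/dev/null
python3 -c "from h import *;lev()"
python3 -m crank '[[0.13,5.25,0,0,0,-0.05,0.8]]' >/dev/null
python3 -c "from h import *;lev()"
python3 -m crank '[[0.13,5.25,0,0,0,-0.05,0.8]]' >/dev/null
python3 -c "from h import *;lev()"
```

```text
t 6.225 lever deg moved 58.47 r 0.104 tool head+180- 1.27 Ftool x y z [-1.41 -9.38 -6.51] w 0.0225
t 6.35 lever deg moved 61.36 r 0.104 tool head+180- 1.25 Ftool x y z [-0.56 -9.01 -4.82] w 0.0228
t 6.475 lever deg moved 64.25 r 0.104 tool head+180- 1.21 Ftool x y z [-1.39 -8.75 -5.7 ] w 0.0226
```

```bash
python3 -m crank '[[0.13,5.25,0,0,0,-0.05,0.8]]' >/dev/null
python3 -c "from h import *;lev()"
python3 -m crank '[[0.13,5.25,0,0,0,-0.05,0.8]]' >/dev/null
python3 -c "from h import *;lev()"
python3 -m crank '[[0.13,5.25,0,0,0,-0.05,0.8]]' >/dev/null
python3 -c "from h import *;lev()"
```

```text
t 6.6 lever deg moved 67.16 r 0.104 tool head+180- 1.17 Ftool x y z [-0.04 -8.79 -5.49] w 0.023
t 6.725 lever deg moved 70.04 r 0.104 tool head+180- 1.16 Ftool x y z [-0.55 -9.33 -6.09] w 0.0227
t 6.85 lever deg moved 72.89 r 0.104 tool head+180- 1.17 Ftool x y z [ -0.69 -10.83  -5.2 ] w 0.023
```

```bash
python3 -m crank '[[0.13,5.25,0,0,0,-0.05,0.8]]' >/dev/null
python3 -c "from h import *;lev()"
python3 -m crank '[[0.08,3.15,0,0,0,-0.03,0.8]]' >/dev/null
python3 -c "from h import *;lev()"
```

```text
t 6.975 lever deg moved 75.67 r 0.1041 tool head+180- 1.26 Ftool x y z [ -1.16 -10.58  -4.86] w 0.0224
t 7.1 lever deg moved 77.36 r 0.104 tool head+180- 1.28 Ftool x y z [ -1.25 -10.66  -4.26] w 0.0228
```

```bash
python3 -m crank '[[0.13,5.25,0,0,0,-0.05,0.8]]' >/dev/null
python3 -c "from h import *;lev()"
python3 -m crank '[[0.08,3.15,0,0,0,-0.03,0.8]]' >/dev/null
python3 -c "from h import *;lev()"

```

```text
t 7.225 lever deg moved 80.02 r 0.104 tool head+180- 1.47 Ftool x y z [  0.11 -12.41  -4.88] w 0.0225
t 7.35 lever deg moved 81.72 r 0.104 tool head+180- 1.49 Ftool x y z [ -0.4  -14.21  -5.86] w 0.0228
```

```bash
for i in 1 2 3; do python3 -m crank '[[0,0,0,0,0,0,0.8]]' >/dev/null
python3 -c "from h import *;lev()"; done

```

```text
t 7.475 lever deg moved 81.89 r 0.1041 tool head+180- 1.27 Ftool x y z [ -0.17 -11.01  -5.37] w 0.0226
t 7.6 lever deg moved 81.89 r 0.104 tool head+180- 1.25 Ftool x y z [ -0.25 -10.83  -3.7 ] w 0.0225
t 7.725 lever deg moved 81.89 r 0.1041 tool head+180- 1.24 Ftool x y z [ -0.49 -10.29  -3.9 ] w 0.0227
```

```bash
python3 -m crank '[[0.08,3.15,0,0,0,-0.03,0.8]]' >/dev/null
python3 -c "from h import *;lev()"
python3 -m crank '[[0,0,0,0,0,0,0.8],[0,0,0,0,0,0,0.8]]' >/dev/null;python3 -c "from h import *;lev()"

```

```text
t 7.85 lever deg moved 83.23 r 0.104 tool head+180- 1.65 Ftool x y z [ -0.52 -14.34  -5.9 ] w 0.0229
t 8.1 lever deg moved 83.42 r 0.104 tool head+180- 1.44 Ftool x y z [ -0.88 -13.48  -3.78] w 0.023
```

Nip is about 5.4 N above free drag, and the travel past the bite points to roughly 45 N at the jaw. I'll release, rise and look.

```bash
python3 -m crank '[[0,0,0,0,0,0,0.2],[0,0,0,0,0,0,-0.2],[0,0,0,0,0,0,-0.2],[0,0,0,0,0,0,-0.2]]'
python3 -m crank '[[0,0,-30,0,0,0,-1],[0,0,-50,0,0,0,-1],[0,0,-50,0,0,0,-1],[0,0,-35,0,0,0,-1],[0,0,0,0,0,0,-1]]'
python3 - <<'E'
from h import *
c=read_camera("top");P=pts(c,c["pose"]);Z=P[...,2];cv2.imwrite("pics/top2.png",c["color"])
def reg(v0,v1,u0,u1,lo,hi):
    m=np.zeros(Z.shape,bool);m[v0:v1,u0:u1]=1;return m&(Z>lo)&(Z<hi)&(c["depth"]>0)
m=reg(140,215,250,320,.119,.135);print("lid",m.sum(),np.median(Z[m]),cv2.minAreaRect(P[m][:,:2].astype(np.float32)),P[m].mean(0))
c=read_camera("scene");P=pts(c,c["pose"]);Z=P[...,2];cv2.imwrite("pics/scene2.png",c["color"])
m=reg(185,260,320,375,.12,.135);print("lidS",m.sum(),cv2.minAreaRect(P[m][:,:2].astype(np.float32)),P[m].mean(0))
to(.57,.035,.23,185)
E
```

```text
clock: 8.6
tool_pos: [0.6578, -0.1634, 0.0676]
tcp_rot: [-1.109, -2.939, -0.0]
wrist_force: [0.4, 0.4, -1.6]
grip_width: 0.0525
clock: 9.22
tool_pos: [0.6595, -0.1639, 0.2362]
tcp_rot: [1.107, 2.933, 0.001]
wrist_force: [0.1, 0.4, -0.2]
grip_width: 0.0878
lid 743 0.12606837308564223 ((0.5649415254592896, 0.03856696933507919), (0.1066063866019249, 0.05815878137946129), 5.920506477355957) [0.56441123 0.03842591 0.12601145]
lidS 738 ((0.5676329135894775, 0.03845991566777229), (0.10838340222835541, 0.059038374572992325), 6.146371841430664) [0.57211715 0.03950283 0.12524181]
pos [ 0.6573 -0.1634  0.232 ] head 138.65 tilt 0.04 F [-0.67 -0.41 -0.66] w 0.0877 t 9.325
tool shift mm [196.6  91.3   2.1]
tool z turn -0.809
```

```bash
python3 - <<'E'
import cv2
a=cv2.imread("pics/scene2.png")
cv2.imwrite("pics/scene2c.png",cv2.resize(a[160:290,230:400],None,fx=4,fy=4,interpolation=cv2.INTER_CUBIC))
E
```

```text
(no output)
```

View pics/scene2c.png

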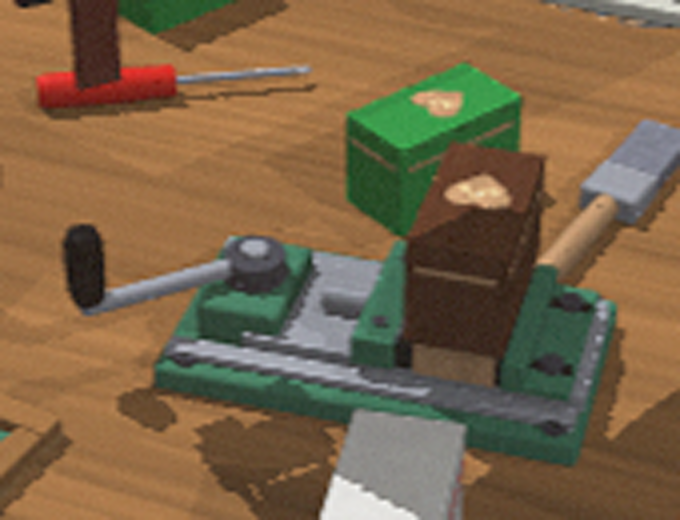

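View pics/top2.png

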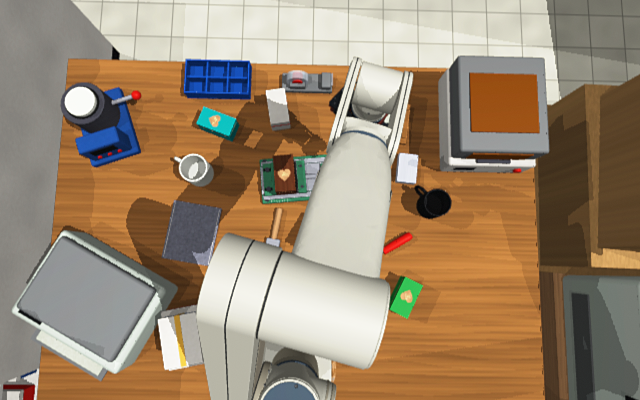

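The base is nipped between the rubber face and the back jaw. The lid moved about 10 mm to (0.5665, 0.0385) with yaw about 6°.

```bash
python3 - <<'E'
from h import *
to(.5665,.0385,.23,186)
E
```

```text
pos [ 0.6573 -0.1634  0.232 ] head 138.65 tilt 0.04 F [-0.67 -0.41 -0.66] w 0.0877 t 9.325
tool shift mm [201.6  91.6   2.1]
tool z turn -0.826
```

```bash
python3 -m crank '[[40.3,18.3,0.4,0,0,0,-1],[40.3,18.3,0.4,0,0,0,-1],[40.3,18.3,0.4,0,0,0,-1],[40.3,18.3,0.4,0,0,0,-1],[40.3,18.3,0.4,0,0,0,-1],[0,0,0,0,0,-0.166,-1],[0,0,0,0,0,-0.165,-1],[0,0,0,0,0,-0.165,-1],[0,0,0,0,0,-0.165,-1],[0,0,0,0,0,-0.165,-1],[0,0,0,0,0,0,-1],[0,0,0,0,0,0,-1]]'
python3 - <<'E'
from h import *
s=r.read_state();c=read_camera("wrist");cv2.imwrite("pics/w2.png",c["color"])
T=np.eye(4);T[:3,:3]=R.from_rotvec(s["tcp_rot"]).as_matrix();T[:3,3]=s["tool_pos"]
P=pts(c,T@c["mount"]);Z=P[...,2]
m=(Z>.119)&(Z<.133)&(c["depth"]>0)&(np.linalg.norm(P[...,:2]-[.5665,.0385],axis=-1)<.08)
q=P[m];print(m.sum(),np.median(q,0),cv2.minAreaRect(q[:,:2].astype(np.float32)))
to(.5665,.0385,.086,186)
E
```

```text
clock: 10.82
tool_pos: [0.5663, 0.0381, 0.2295]
tcp_rot: [0.159, -3.136, -0.0]
wrist_force: [-0.0, 0.0, 0.0]
grip_width: 0.0873
7919 [0.56060457 0.03988289 0.1258844 ] ((0.5651815533638, 0.040255047380924225), (0.10644764453172684, 0.05813255161046982), 5.694711208343506)
pos [0.5665 0.0382 0.2298] head -174.17 tilt 0.08 F [-0.09 -0.43  0.1 ] w 0.0877 t 10.875
tool shift mm [ -0.3   0.3 143.8]
tool z turn -0.003
```

View pics/w2.png

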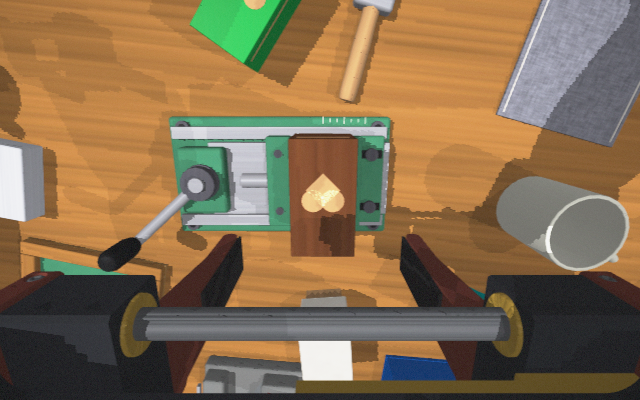

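The lid is centred between the fingers at (322,195), jaws across its y. I'll descend and grip.

```bash
python3 -m crank '[[0,1.3,40,0,0,0,-1],[0,0,40,0,0,0,-1],[0,0,35,0,0,0,-1],[0,0,20,0,0,0,-1],[0,0,8,0,0,0,-1],[0,0,0,0,0,0,-1]]'
python3 -m crank '[[0,0,0,0,0,0,0.3],[0,0,0,0,0,0,0.5],[0,0,0,0,0,0,0.7],[0,0,0,0,0,0,0.7],[0,0,0,0,0,0,0.7],[0,0,0,0,0,0,0.7]]' 50
```

```text
clock: 11.62
tool_pos: [0.5667, 0.0394, 0.0875]
tcp_rot: [0.162, -3.137, -0.0]
wrist_force: [1.3, -0.6, 0.2]
grip_width: 0.0881
clock: 12.38
tool_pos: [0.5671, 0.0394, 0.0881]
tcp_rot: [-0.163, 3.137, 0.0]
wrist_force: [-0.9, -0.5, 5.8]
grip_width: 0.0578
```

```bash
python3 -m crank '[[0,0,-3,0,0,0,0.7],[0,0,-4,0,0,0,0.7],[0,0,-4,0,0,0,0.7],[0,0,-4,0,0,0,0.7]]'
python3 - <<'E'
from h import *
c=read_camera("scene");cv2.imwrite("pics/s3.png",cv2.resize(c["color"][130:290,230:420],None,fx=4,fy=3.7,interpolation=cv2.INTER_CUBIC))
E
```

```text
clock: 12.88
tool_pos: [0.5657, 0.0393, 0.1022]
tcp_rot: [0.163, -3.135, 0.0]
wrist_force: [-0.4, 0.3, -13.0]
grip_width: 0.058
```

View pics/s3.png

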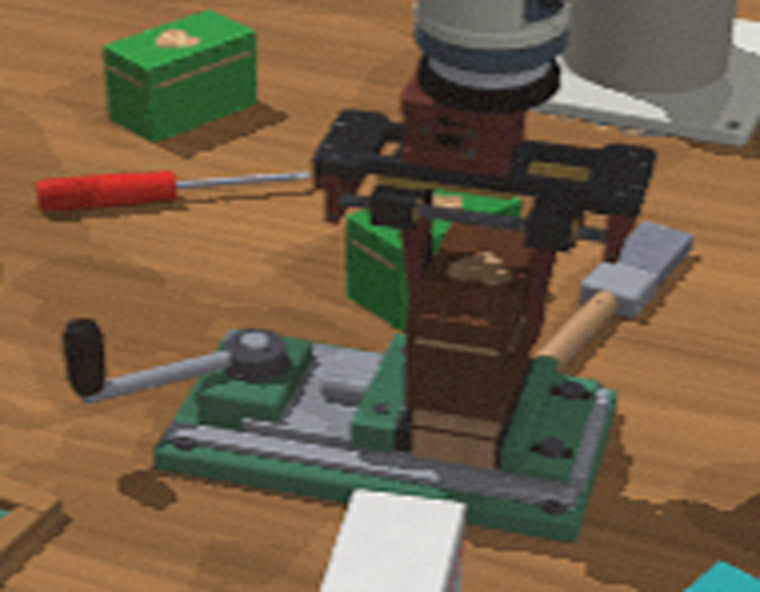

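The lid is rising (drag 13 N) and the base shows a taller pale strip at (455,435) and is still on the bed. I'll continue straight up.

```bash
python3 -m crank '[[0,0,-5,0,0,0,0.7],[0,0,-5,0,0,0,0.7],[0,0,-5,0,0,0,0.7],[0,0,-5,0,0,0,0.7]]'
python3 -m crank '[[0,0,-5,0,0,0,0.7],[0,0,-5,0,0,0,0.7],[0,0,-5,0,0,0,0.7],[0,0,-5,0,0,0,0.7],[0,0,-4,0,0,0,0.7],[0,0,-3,0,0,0,0.7]]'
python3 -m crank '[[0,0,-3,0,0,0,0.7],[0,0,-4,0,0,0,0.7],[0,0,-5,0,0,0,0.7],[0,0,-8,0,0,0,0.7],[0,0,-10,0,0,0,0.7],[0,0,-8,0,0,0,0.7],[0,0,0,0,0,0,0.7]]'
python3 - <<'E'
from h import *
c=read_camera("scene");cv2.imwrite("pics/s4.png",cv2.resize(c["color"][130:290,230:420],None,fx=4,fy=3.7,interpolation=cv2.INTER_CUBIC))
E
```

```text
clock: 13.42
tool_pos: [0.5667, 0.0394, 0.123]
tcp_rot: [0.164, -3.137, -0.0]
wrist_force: [-0.8, -0.5, -13.2]
grip_width: 0.0579
clock: 14.18
tool_pos: [0.567, 0.0395, 0.1501]
tcp_rot: [-0.164, 3.137, 0.0]
wrist_force: [0.6, -0.2, -2.2]
grip_width: 0.0578
clock: 15.05
tool_pos: [0.5673, 0.0395, 0.1886]
tcp_rot: [-0.164, 3.136, -0.0]
wrist_force: [0.5, 0.1, -0.8]
grip_width: 0.0578
```

View pics/s4.png

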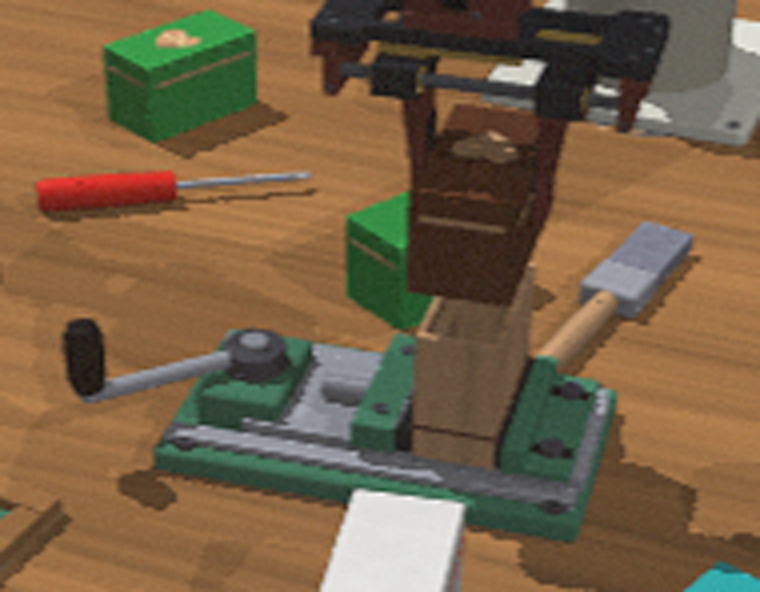

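The lid is clear of the base, which stays down between the jaws at (460,400). Next I'll check the clearance around the mat.

```bash
python3 - <<'E'
from h import *
P=np.load("Ptop.npy");Z=P[...,2]
for rr in(.1,.13,.16,.2,.25):
    m=(Z>.05)&(Z<.6)&(np.hypot(P[...,0]-.395,P[...,1]-.323)<rr);print(rr,m.sum(),P[m].mean(0).round(3) if m.any() else "",P[m].max(0).round(3) if m.any() else "")
to(.395,.323,.19,186)
E
```

```text
0.1 0  
0.13 0  
0.16 294 [0.324 0.375 0.095] [0.554 0.436 0.137]
0.2 1758 [0.293 0.408 0.126] [0.594 0.509 0.169]
0.25 4757 [0.264 0.418 0.131] [0.623 0.57  0.171]
pos [0.5669 0.0394 0.1881] head -174.03 tilt 0.04 F [-0.41 -0.74 -1.59] w 0.0577 t 15.1
tool shift mm [141.5 299.9  -2. ]
tool z turn -0.001
```

```bash
python3 -m crank '[[8,16,-3,0,0,0,0.7],[15,32,0,0,0,0,0.7],[20,43,0,0,0,0,0.7],[20,43,0,0,0,0,0.7],[20,43,0,0,0,0,0.7],[20,43,0,0,0,0,0.7],[15,32,0,0,0,0,0.7],[12,26,0,0,0,0,0.7],[6,14,0,0,0,0,0.7],[2.5,5,0,0,0,0,0.7],[0,0,0,0,0,0,0.7],[0,0,0,0,0,0,0.7]]'
python3 - <<'E'
from h import *
to(.397,.321,.04,186)
c=read_camera("scene");cv2.imwrite("pics/s5.png",c["color"])
s=r.read_state();c=read_camera("wrist");cv2.imwrite("pics/w5.png",c["color"])
E
```

```text
clock: 16.6
tool_pos: [0.3985, 0.3198, 0.1906]
tcp_rot: [0.162, -3.137, 0.0]
wrist_force: [0.5, -0.4, -1.5]
grip_width: 0.0579
pos [0.3985 0.3198 0.1906] head -174.08 tilt 0.02 F [ 0.47 -0.39 -1.54] w 0.0579 t 16.6
tool shift mm [  1.3   1.4 150.6]
tool z turn -0.001
```

View pics/s5.png

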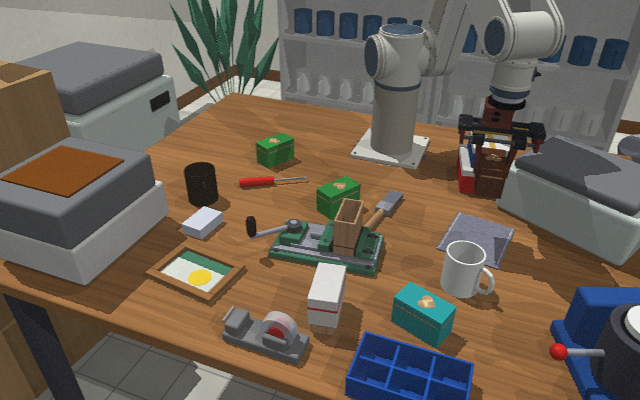

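View pics/w5.png

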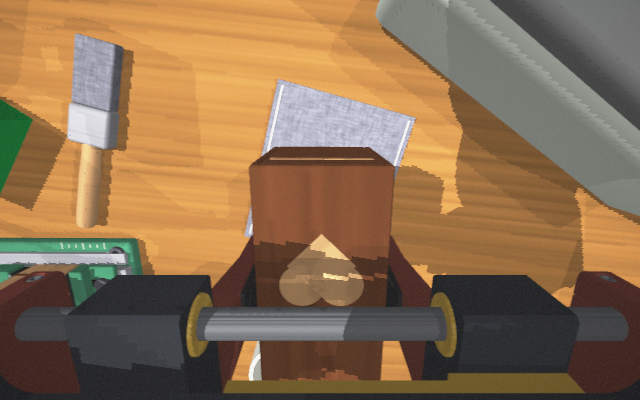

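```bash
python3 - <<'E'
from h import *
c=read_camera("scene");P=pts(c,c["pose"])
for u,v in((476,240),(440,250),(500,260),(515,235),(460,216)): print(P[v,u].round(3))
q=np.linalg.inv(c["pose"])@[.395,.323,.004,1];q=c["camera_matrix"]@q[:3];print(q[:2]/q[2])
E
python3 -m crank '[[1,1,25,0,0,0,0.7],[0,0,35,0,0,0,0.7],[0,0,30,0,0,0,0.7],[0,0,20,0,0,0,0.7],[0,0,15,0,0,0,0.7],[0,0,8,0,0,0,0.7],[0,0,4,0,0,0,0.7],[0,0,2,0,0,0,0.7],[0,0,0,0,0,0,0.7]]'
```

```text
[0.41  0.324 0.004]
[ 0.476  0.247 -0.001]
[0.468 0.385 0.005]
[ 0.342  0.414 -0.003]
[0.318 0.272 0.003]
[476.31237434 236.597041  ]
clock: 17.88
tool_pos: [0.3973, 0.3215, 0.052]
tcp_rot: [-0.164, 3.137, 0.001]
wrist_force: [0.9, 0.7, -2.1]
grip_width: 0.0576
```

```bash
python3 -m crank '[[0,0,4,0,0,0,0.7],[0,0,4,0,0,0,0.7],[0,0,3,0,0,0,0.7],[0,0,1,0,0,0,0.7]]'
python3 -m crank '[[0,0,1.5,0,0,0,0.7],[0,0,1,0,0,0,0.7]]'
python3 -m crank '[[0,0,1,0,0,0,0.7],[0,0,0,0,0,0,0.7]]'
```

```text
clock: 18.38
tool_pos: [0.3969, 0.3212, 0.0394]
tcp_rot: [0.164, -3.137, 0.0]
wrist_force: [-0.6, 0.0, -1.8]
grip_width: 0.0579
clock: 18.62
tool_pos: [0.3971, 0.3213, 0.0371]
tcp_rot: [-0.164, 3.137, 0.0]
wrist_force: [0.9, -0.8, -1.1]
grip_width: 0.0577
clock: 18.88
tool_pos: [0.397, 0.3213, 0.0362]
tcp_rot: [-0.164, 3.137, 0.0]
wrist_force: [-0.7, -0.7, -1.9]
grip_width: 0.0576
```

```bash
python3 -m crank '[[0,0,1,0,0,0,0.7],[0,0,0,0,0,0,0.7]]'|grep -E "pos|force"
python3 -m crank '[[0,0,1,0,0,0,0.7],[0,0,0,0,0,0,0.7]]'|grep -E "pos|force"
```

```text
tool_pos: [0.3971, 0.3214, 0.0361]
wrist_force: [-3.9, -2.7, 11.3]
tool_pos: [0.3971, 0.3214, 0.0361]
wrist_force: [-5.5, -4.2, 24.7]
```

Contact at TCP z 0.036, as predicted. I'll ease off about 1.5 mm and open gently.

```bash
python3 -m crank '[[0,0,-1.3,0,0,0,0.7],[0,0,0,0,0,0,0.7]]'|grep -E "pos|force"
python3 -m crank '[[0,0,0,0,0,0,0.2],[0,0,0,0,0,0,0],[0,0,0,0,0,0,-0.5],[0,0,0,0,0,0,-1],[0,0,0,0,0,0,-1],[0,0,0,0,0,0,-1]]' 10
python3 -m crank '[[0,0,-10,0,0,0,-1],[0,0,-25,0,0,0,-1],[0,0,-40,0,0,0,-1],[0,0,-50,0,0,0,-1],[0,0,-40,0,0,0,-1],[0,0,-10,0,0,0,-1],[0,0,0,0,0,0,-1],[0,0,0,0,0,0,-1]]'
python3 - <<'E'
from h import *
s=r.read_state();c=read_camera("wrist");cv2.imwrite("pics/w6.png",c["color"])
T=np.eye(4);T[:3,:3]=R.from_rotvec(s["tcp_rot"]).as_matrix();T[:3,3]=s["tool_pos"]
P=pts(c,T@c["mount"]);Z=P[...,2]
m=(Z>.06)&(Z<.085)&(c["depth"]>0)&(np.linalg.norm(P[...,:2]-[.397,.321],axis=-1)<.08)
q=P[m];print("lid",np.median(q,0),cv2.minAreaRect(q[:,:2].astype(np.float32)))
c=read_camera("scene");cv2.imwrite("pics/s6.png",c["color"])
E
```

```text
tool_pos: [0.3972, 0.3215, 0.0361]
wrist_force: [-2.5, -1.2, 9.1]
clock: 20.38
tool_pos: [0.397, 0.3213, 0.0354]
tcp_rot: [0.164, -3.137, 0.0]
wrist_force: [-1.0, -0.7, 0.4]
grip_width: 0.0877
clock: 21.38
tool_pos: [0.3962, 0.3207, 0.2091]
tcp_rot: [0.164, -3.135, 0.002]
wrist_force: [-0.0, 0.0, -0.0]
grip_width: 0.0881
lid [0.39071277 0.32206606 0.07387061] ((0.3949844539165497, 0.322399765253067), (0.1055983304977417, 0.05808697268366814), 5.9083662033081055)
```

View pics/s6.png

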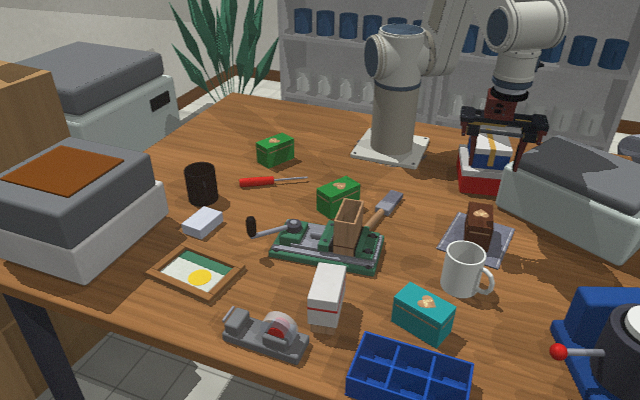

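View pics/w6.png

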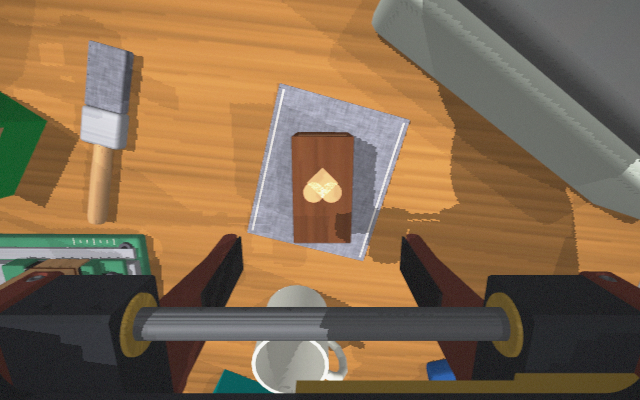

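The lid stands upright on the mat at wrist (322,188), top at 0.074 m, within about 2 mm of the mat centre. The base is upright in the vise at scene (348,225), the bystanders are where they were, and the arm is clear. Handing in.

```bash
python3 -c "
from cell import r
print(r.hand_in())"
```

```text
the job is handed in; nothing more can be done
None
```

The job is handed in at about 21.5 s of the 72 s allowed; no verdict was reported.

- **Nip:** I swung the lever about 1.46 rad, with the bite at about 1.24 rad. The knob push ended about 5.4 N above the 8.9 N free drag. With 0.21 rad of travel past the bite, that means roughly 45 N at the jaw. That figure is inferred; the jaw force itself cannot be read.
- **Lid draw:** The lid came straight up with about 13 N of drag, just under the stated 14 to 20 N. The camera showed the base still down and upright between the jaws.
- **Placing:** I set the lid down with at most about 25 N at the wrist and released it there. It stands at (0.395, 0.322), about 1 mm from the measured mat centre. Its top is at 0.074 m, as expected for a lid standing on the 4 mm mat.
- **Last pictures:** In the final scene view the base stands in the vise and the bystanders look unmoved. I judged the bystanders by eye and did not measure them. The gripper is clear, about 0.13 m above the lid.

No check failed. Apart from the low drag reading, the only disagreement was 2–3 mm between cameras.

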